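# Screw press: down to contact, then half a turn

### The job

Two small screw presses stand on the bench; one has a freshly glued pair of boards under its foot, the other is empty. Wind the loaded press down by its crank (clockwise from above) until the foot just meets the boards, then give it another half turn, not a lot more or less, and let go of the crank. Do not shift the boards, and leave the empty press as it is.

Things in the scene. Friction and masses are not known exactly. Their poses are not given: they have to be found in the camera images.
- press_axis (a point): The loaded press: two-column bench screw press, dark iron and bright steel, bolted down. Base 170 x 150 x 15 mm (long side along its x), two 20 mm columns 120 mm apart along its y, crosshead 50 x 150 mm at 159 to 189 mm height, crank on top. This point: on the vertical crank axis, 251 mm above the bench, level with point press_grip.
- press_grip (a point): Where to take that press's crank: on the axis of its upright black knob, 28 mm thick, 52 mm tall (221 to 273 mm above the bench, this point at 251), 70 mm from the crank axis. The knob spins freely on its pin, so a gripper holding it goes round the circle without turning. Crank arm and hub lie below 221 mm; nothing of the press is higher but the knob.
- press_crank (a joint): That crank's angle, rad; 0 to 4.2 at the start. At 0 the knob points to the press's -x; grows clockwise from above, winding the ram down: knob direction about the press's z = pi minus value. The crank keeps its height; the ram sinks 24 mm per turn; its foot's underside, while free, is 98 mm above the bench at 0. Stays where left; takes 4 to 6 N at the knob; no stop before 16.
- press_foot (a joint): The spring of the loaded press's foot, m: 0 while the foot hangs free; grows as the foot (60 mm disc with a 34 mm sleeve) is pushed up over the ram once it bears on the boards. Each rad of crank after contact adds 3.82 mm (half a turn 12 mm), about 1.5 N per mm.
- boards_top (a point): Centre of the upper face of the glued pair in the loaded press: a dark walnut strip 50 x 150 x 25 mm (long side along its y) lying on an oak board 60 x 110 x 30 mm, loose on the press's base plate. The upper face is 70 mm above the bench, so the foot meets it at a crank angle of about 7.33 rad.
- idle_axis (a point): The empty press, same build, to be left alone: two-column bench screw press, dark iron and bright steel, bolted down. Base 170 x 150 x 15 mm (long side along its x), two 20 mm columns 120 mm apart along its y, crosshead 50 x 150 mm at 159 to 189 mm height, crank on top. This point: on the vertical crank axis, 251 mm above the bench, level with point idle_grip.
- idle_grip (a point): Where to take that press's crank: on the axis of its upright black knob, 28 mm thick, 52 mm tall (221 to 273 mm above the bench, this point at 251), 70 mm from the crank axis. The knob spins freely on its pin, so a gripper holding it goes round the circle without turning. Crank arm and hub lie below 221 mm; nothing of the press is higher but the knob.
- idle_crank (a joint): That crank's angle, rad; 0 to 4.2 at the start. At 0 the knob points to the press's -x; grows clockwise from above, winding the ram down: knob direction about the press's z = pi minus value. The crank keeps its height; the ram sinks 24 mm per turn; its foot's underside, while free, is 98 mm above the bench at 0. Stays where left; takes 4 to 6 N at the knob; no stop before 16.

How it is judged (in metres and radians):
On the way:
1. the foot of the loaded press comes to bear on the boards (value of joint press_foot between 0.0008 and 0.008 m), for 0.05 s.
At the end, for the whole second after the job is handed in: The foot of the loaded press has been wound half a turn beyond contact, give or take a sixth of a turn (its spring is pushed in 8 to 16 mm), the crank is at rest, and the boards lie within 15 mm of where they were (value of joint press_foot between 0.008 and 0.016 m and velocity of joint press_crank between -0.05 and 0.05 rad/s and distance of boards_top from where it was at the start of the episode below 0.015 m); the robot touches nothing.
It fails at once if the loaded press is wound more than half a turn and a sixth beyond contact (value of joint press_foot above 0.016 m).
It fails at once if the empty press's crank knob is moved by more than 25 mm (distance of idle_grip from where it was at the start of the episode above 0.025 m).
It fails at once if the boards are shifted by more than 20 mm (distance of boards_top from where it was at the start of the episode above 0.02 m).
It also fails if it takes over 54 s, if anything falls off the work surface, if the arm or the gripper's body presses on something with over 40 N, if the wrist force passes 120 N, or if a joint passes its speed limit or range.

### The arm

A 6-joint arm with a two-finger parallel gripper is mounted at the origin on a cart in front of the work surface, level with it; the furniture and walls round the work are solid. World frame = base frame: x ahead of the robot, y to its left, z up, the work surface at z = 0. Lengths are in m, angles in degrees, forces in N, time in s.
With the tool pointing down it reaches from about 0.35 to 0.925 m from the base axis. Payload 6.4 kg.
Tool frame: the origin (TCP) lies midway between the tips of the shut fingers; the grasp point (between the pads) lies 19 mm behind it (ctrl.hold_point_z is the distance from the TCP to the grasp point, in m); z points along the fingers, y is the line along which they close (so a half turn about z gives the same grasp; the last joint's range is limited). The gripper opens to 94 mm and grips with 3 to 60 N. Pads are 16 mm wide; open, the fingers measure 119 mm over their backs; the gripper's body (75 mm by 177 mm) begins 78 mm behind the grasp point.
Start: joints at [54.826, 14.043, 89.255, -0, 76.702, -9.975], TCP at [0.277, 0.588, 0.205] pointing down, gripper open.
Joint ranges: [-179.41, 179.41], [-58.25, 129.5], [7.25, 145.43], [-54.29, 234.29], [11.92, 165.04], [-157.13, 157.13]. Speed limits (degrees/s): [147.25, 147.25, 180, 180, 180, 180].

### API

Orientations are given as a 3x3 rotation matrix whose columns are the frame's x, y, z axes.
In Python, from plant import ctrl, cams, workorder gives the robot as it stands. The module is installed in compiled form; this text tells all that it offers.
- The arm moves only by the tool play_rows, never from a script. Its argument "plan" is a list of rows, each an object with "grip": the opening, from 0 (shut) to 1 (fully open); "travel": the shift along the tool's x, y, z in mm, a list of three; "twist": the turn, a rotation vector about the tool's x, y, z in degrees, a list of three. In form: [{"grip": grip, "travel": [x, y, z], "twist": [wx, wy, wz]}, ...]. A call has 1 to 10 rows; each row is the pose to reach, as a shift and turn from the pose commanded when the call began, along the tool's axes at that moment; what a row does not reach only later rows make up. A row lasts 1/12 s, in which the tool goes at most 41.7 mm and 7.16 degrees, less where a joint would pass 70% of its speed; a pose out of reach is approached as far as the arm can. A call with a gripper value outside its range is refused whole. The fingers move at their own pace and stop on an object; "force" is the grip in N (left out, the last holds). Time passes only in rows, so rows that repeat a pose let the fingers close. It gives the time, the measured TCP pose, the force, the opening and the grip force at its end, in the units of the state.
- ctrl.get_obs(): the state, without advancing time (a new reading comes with each control period).
- cams.camera(name): name is "scene" or "side" or "wrist"; returns (picture, depth): 384x512x3 uint8, blue, green, red; 384x512 float32, m along the optical axis (not along the pixel's ray), 0 where there is no reading.
- cams.camera_params(name): a dict with "mtx" (3x3 intrinsics, pixels), "eye" and "rotation" of the camera in the world; the wrist camera has in their place "hand_eye" (4x4, takes a point from camera to tool coordinates, whose origin is the TCP and whose axes are the flange's). Camera axes: x right, y up, looking along -z (the intrinsics and any distortion apply to the point x, -y, -z); pixel columns grow to the right and rows downward; lengths in m; the calibration is good to about 2 mm. The wrist camera is an equidistant fisheye: a pixel r from the principal point sees the ray r / f radians off the axis. A picture is of the moment at which its call begins: read the wrist's pose just before it. camera_params takes no time and is no camera call.
- workorder.close_job(): hands the job in; it is judged then, once.
The state is a dict: "clock": time; "joint_positions": joint angles; "joint_vel": joint speeds; "effort": joint torques, N m; "tcp_pos": TCP position; "orientation": TCP orientation; "wrist_force": force on the tool from outside, world axes, zero at the start; "moment": the same for the moment, N m; "gripper_width": opening from 0.0 (shut) to 1.0 (fully open); "grip_force": force on a finger pad.
Only numpy, scipy, OpenCV 4.12 (cv2) and the standard library are available. Lean on these libraries where they do the work, as an engineer would, in place of code of your own. Each camera call takes 0.05 s, during which the arm holds its last target. There are 200 camera calls.

## Working session

There is one attempt and no reset: what is moved stays moved. The work goes in short steps, Python scripts to look and compute and a tool call to move; the robot and the scene stay as the last step left them, time stands still between calls to the robot, and variables do not carry over. Pictures are saved under pics/ and viewed, at most 10 in all, crops included, and the job is handed in when it is done.

Besides the shell and the picture viewer there is one more tool, called by a JSON object that holds its "method" and its "body", one argument or row to a line. play_rows: Moves the arm, as the interface text tells. Its arguments: {"type":"object","properties":{"plan":{"type":"array"},"force":{"type":"number"}},"required":["plan"]}

```bash
mkdir -p pics; cat > h.py <<'E'
import numpy as np, cv2
from plant import ctrl, cams, workorder
def cloud(name):
    p,d=cams.camera(name); k=cams.camera_params(name)
    K=np.array(k["mtx"]); v,u=np.mgrid[:384,:512]
    X=np.stack([(u-K[0,2])/K[0,0]*d,-(v-K[1,2])/K[1,1]*d,-d],-1)
    W=X@np.array(k["rotation"]).T+np.array(k["eye"])
    W[d==0]=np.nan
    return p,W
E
python3 - <<'E'
from h import *
ims=[]
for n in ("scene","side"):
    p,W=cloud(n); ims.append(p); np.save(n+".npy",W); cv2.imwrite(f"pics/{n}0.png",p)
    print({k:np.round(v,3).tolist() if not isinstance(v,str) else v for k,v in cams.camera_params(n).items()})
    m=(W[...,2]>.235)&(W[...,2]<.285)&(p.max(-1)<90)&(W[...,0]>.2)&(W[...,0]<1)
    c,l,s,ce=cv2.connectedComponentsWithStats(m.astype(np.uint8))
    for i in range(1,c):
        if s[i,4]>15: print(n,s[i],np.round(W[l==i].mean(0),3), np.round(W[l==i].min(0),3),np.round(W[l==i].max(0),3))
print(ctrl.get_obs())
E
```

```text
{'mtx': [[375.819, 0.0, 257.941], [0.0, 375.819, 191.61], [0.0, 0.0, 1.0]], 'eye': [-0.138, -0.395, 0.671], 'rotation': [[0.491, 0.452, -0.745], [-0.871, 0.238, -0.429], [-0.016, 0.86, 0.511]]}
scene [ 0 67 10  6 26] [0.868 1.575 0.274] [0.853 1.523 0.253] [0.902 1.665 0.285]
scene [25 70  9  7 24] [0.876 1.378 0.274] [0.851 1.343 0.256] [0.904 1.459 0.285]
scene [ 13  74  48  19 350] [0.814 1.247 0.262] [0.784 1.096 0.235] [0.902 1.496 0.285]
scene [ 61  83  19  19 133] [0.792 1.    0.261] [0.74  0.96  0.235] [0.827 1.076 0.285]
scene [90 83  8  6 24] [0.86  0.938 0.276] [0.856 0.913 0.268] [0.868 0.957 0.285]
scene [ 99  89  28  22 260] [0.808 0.793 0.259] [0.751 0.647 0.235] [0.899 0.963 0.285]
scene [157  98   6  15  53] [0.823 0.556 0.263] [0.813 0.548 0.236] [0.902 0.624 0.283]
scene [178 100  20  22 275] [0.809 0.421 0.26 ] [0.792 0.386 0.235] [0.902 0.481 0.285]
scene [232 111   9  20  92] [0.808 0.224 0.261] [0.79  0.206 0.237] [0.901 0.273 0.285]
scene [267 113  14  24 148] [0.818 0.094 0.258] [0.795 0.078 0.235] [0.903 0.137 0.285]
scene [143 115  14  19 222] [0.663 0.451 
[... 2308 characters left out ...]
 7.67039333e+01, -9.97442625e+00]), 'joint_vel': array([-0.09940668, -0.09946089, -0.17912774, -0.01086335,  0.07635884,
       -0.02669371]), 'effort': array([-8.33816939e-04, -4.16913915e+01, -3.15525556e+01,  6.85893791e-02,
        3.09180783e-02, -3.15583804e-05]), 'tcp_pos': array([0.27642373, 0.58769901, 0.20447031]), 'orientation': array([[-9.04831372e-01,  4.25768924e-01, -1.00545982e-03],
       [ 4.25770006e-01,  9.04830286e-01, -1.43370573e-03],
       [ 2.99343148e-04, -1.72535655e-03, -9.99998467e-01]]), 'wrist_force': array([ 0.3518867 ,  0.23261939, -0.57562177]), 'moment': array([ 0.0273871 , -0.00610262,  0.03503548]), 'grip_force': 0.0, 'gripper_width': 0.9976655789471116}
```

View pics/scene0.png

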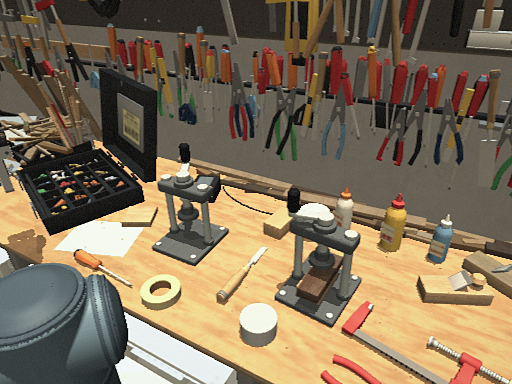

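View pics/side0.png

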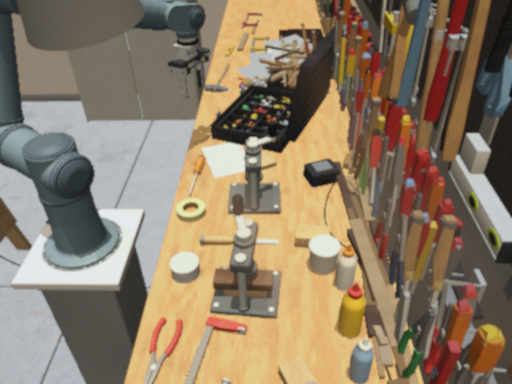

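The scene picture shows the loaded press with its walnut strip at about (315,260) and its knob at (293,200). The empty press is at (190,215), with its knob at (183,153). Next I'll fit the loaded press's axis.

```bash
python3 - <<'E'
from h import *
from scipy.optimize import least_squares
P={n:np.load(n+".npy").reshape(-1,3) for n in("scene","side")}
C={n:cv2.imread(f"pics/{n}0.png").reshape(-1,3).astype(int) for n in P}
for c0 in ([.53,-.14],[.62,.22]):
  for n in P:
    W=P[n]; near=np.hypot(W[:,0]-c0[0],W[:,1]-c0[1])<.17
    for nm,a,b in (("base",.009,.021),("xhead",.181,.195),("knobtop",.262,.282),("boards",.062,.077),("arm",.198,.222)):
        m=near&(W[:,2]>a)&(W[:,2]<b)
        if nm=="base": m&=(C[n].max(1)<120)&(C[n].max(1)-C[n].min(1)<35)
        Q=W[m]
        if len(Q)<6: continue
        r=cv2.minAreaRect((Q[:,:2]*1000).astype(np.float32))
        print(n,nm,len(Q),np.round(r[0]),np.round(r[1]),round(r[2],1),"med",np.round(np.median(Q,0)*1000),np.round(Q.min(0)*1000),np.round(Q.max(0)*1000))
    m=near&(W[:,2]>.24)&(W[:,2]<.285)&(C[n].max(1)<110); Q=W[m]
    cam=np.array(cams.camera_params(n)["eye"])[:2]
    s=least_squares(lambda p:np.hypot(*(Q[:,:2]-p).T)-.014,Q[:,:2].mean(0)+.01*(Q[:,:2].mean(0)-cam),loss="soft_l1",f_scale=.002).x
    print(n,"knob",len(Q),np.round(s*1000))
E
```

```text
scene base 1037 [ 500. -189.] [148. 170.] 84.8 med [ 470. -208.   15.] [ 409. -270.    9.] [ 583. -110.   21.]
scene xhead 680 [ 499. -189.] [149.  50.] 86.5 med [ 484. -210.  188.] [ 470. -264.  181.] [ 521. -113.  195.]
scene knobtop 103 [ 483. -122.] [25. 23.] 85.9 med [ 480. -124.  270.] [ 471. -134.  262.] [ 493. -109.  275.]
scene boards 869 [ 489. -195.] [142. 118.] 28.5 med [ 470. -198.   70.] [ 417. -258.   62.] [ 570. -123.   77.]
scene arm 598 [ 497. -186.] [ 45. 147.] 6.3 med [ 489. -183.  215.] [ 475. -260.  198.] [ 521. -113.  222.]
scene knob 212 [ 487. -120.]
side base 442 [ 466. -218.] [105. 245.] 72.0 med [ 480. -231.   15.] [ 361. -274.    9.] [ 577. -131.   21.]
side xhead 468 [ 503. -193.] [149.  50.] 84.6 med [ 510. -226.  189.] [ 473. -268.  181.] [ 533. -121.  195.]
side knobtop 85 [ 488. -126.] [25. 24.] 32.2 med [ 487. -129.  270.] [ 474. -139.  262.] [ 501. -115.  276.]
side boards 849 [ 565. -174.] [296. 115.] 21.4 med [ 510. -202.   70.] [ 421. -261.   62.] [699. -68.  77.]
side arm 481 [ 504. -193.] [ 50. 145.] 6.7 med [ 501. -195.  216.] [ 477. -267.  1
[... 386 characters left out ...]
.] 0.9 med [504. 149.  69.] [498. 133.  62.] [514. 269.  76.]
scene arm 334 [512. 204.] [122.  81.] 59.8 med [507. 201. 212.] [483. 132. 198.] [575. 274. 221.]
scene knob 138 [571. 242.]
side base 435 [622. 223.] [334. 166.] 15.2 med [528. 223.  15.] [451. 124.   9.] [779. 325.  21.]
side xhead 204 [513. 196.] [ 49. 151.] 0.2 med [512. 159. 189.] [488. 121. 181.] [537. 272. 195.]
side knobtop 49 [571. 233.] [24. 24.] 89.6 med [571. 232. 269.] [559. 221. 262.] [583. 245. 275.]
side boards 24 [514. 133.] [16. 13.] 11.7 med [515. 134.  69.] [505. 126.  63.] [521. 142.  76.]
side arm 281 [512. 201.] [129.  86.] 59.3 med [521. 199. 215.] [488. 124. 198.] [580. 267. 222.]
side knob 105 [572. 240.]
```

```bash
cat >> h.py <<'E'
def totool(d):  # world delta (mm) -> tool
    return np.round(ctrl.get_obs()["orientation"].T@np.array(d,float),1)
E
python3 - <<'E'
from h import *
for n in("scene","side"):
    W=np.load(n+".npy"); r=np.hypot(W[...,0]-.501,W[...,1]+.191)
    m=(r<.034)&(W[...,2]>.066)&(W[...,2]<.155)
    for z in np.arange(.066,.15,.004):
        k=m&(abs(W[...,2]-z)<.002); 
        if k.sum(): print(n,round(z*1000),k.sum(),np.round(np.percentile(r[k]*1000,[5,50,95])))
    p=cv2.imread(f"pics/{n}0.png")
    if n=="scene": cv2.imwrite("pics/crop.png",cv2.resize(p[180:325,265:365],None,fx=4,fy=4,interpolation=cv2.INTER_CUBIC))
o=ctrl.get_obs(); print(totool([0,0,135]),totool([486-277,-122-588,135]))
E
```

```text
scene 66 20 [10. 28. 34.]
scene 70 228 [ 8. 23. 32.]
scene 74 4 [14. 18. 30.]
scene 94 12 [26. 28. 31.]
scene 98 37 [26. 28. 31.]
scene 102 71 [17. 27. 31.]
scene 106 175 [14. 23. 30.]
scene 110 16 [12. 15. 17.]
scene 114 22 [13. 15. 18.]
scene 118 22 [12. 15. 19.]
scene 122 22 [13. 16. 18.]
scene 126 54 [ 8. 14. 18.]
scene 130 22 [ 8. 10. 14.]
scene 134 13 [ 7. 10. 13.]
scene 138 16 [ 7.  9. 12.]
scene 142 12 [ 7.  9. 12.]
scene 146 2 [11. 13. 15.]
side 66 15 [20. 29. 32.]
side 70 115 [14. 27. 33.]
side 74 22 [23. 29. 32.]
side 94 5 [25. 29. 30.]
side 98 13 [27. 31. 32.]
side 102 28 [24. 30. 33.]
side 106 50 [22. 28. 32.]
side 110 6 [21. 27. 29.]
[   0.    -0.2 -135. ] [-491.4 -553.7 -134.2]
```

View pics/crop.png

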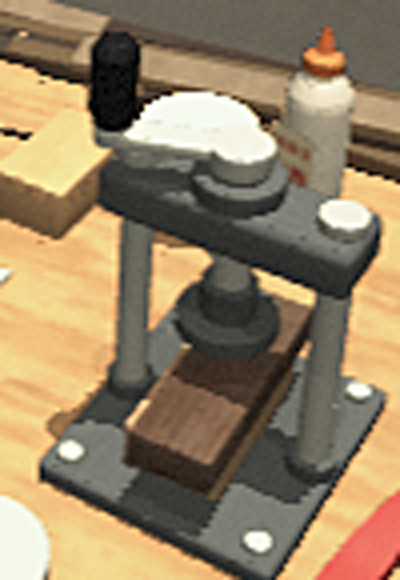

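The crop shows the foot at about (230,330) hanging clear above the walnut strip. Its underside is at about 93 mm, which matches q≈1.28 rad. That leaves about 527° to wind.

{"method": "play_rows", "body": {
  "plan": [
    {"grip": 1,"travel": [0,0,-40],"twist": [0,0,0]},
    {"grip": 1,"travel": [0,0,-80],"twist": [0,0,0]},
    {"grip": 1,"travel": [0,0,-115],"twist": [0,0,0]},
    {"grip": 1,"travel": [0,0,-135],"twist": [0,0,0]},
    {"grip": 1,"travel": [-25,-28,-135],"twist": [0,0,0]},
    {"grip": 1,"travel": [-50,-56,-135],"twist": [0,0,0]},
    {"grip": 1,"travel": [-75,-84,-135],"twist": [0,0,0]},
    {"grip": 1,"travel": [-100,-112,-135],"twist": [0,0,0]},
    {"grip": 1,"travel": [-125,-140,-135],"twist": [0,0,0]},
    {"grip": 1,"travel": [-150,-168,-135],"twist": [0,0,0]}
  ]
}}

```text
clock: 0.93
tcp_pos: [0.3408, 0.3705, 0.3399]
orientation: [[-0.905, 0.425, -0.0], [0.425, 0.905, -0.0], [0.0, -0.001, -1.0]]
wrist_force: [0.8, -0.6, -0.1]
gripper_width: 1.0
grip_force: 0.0
```

{"method": "play_rows", "body": {
  "plan": [
    {"grip": 1,"travel": [-25,-28,0],"twist": [0,0,0]},
    {"grip": 1,"travel": [-50,-56,0],"twist": [0,0,0]},
    {"grip": 1,"travel": [-75,-84,0],"twist": [0,0,0]},
    {"grip": 1,"travel": [-100,-112,0],"twist": [0,0,0]},
    {"grip": 1,"travel": [-125,-140,0],"twist": [0,0,0]},
    {"grip": 1,"travel": [-150,-168,0],"twist": [0,0,0]},
    {"grip": 1,"travel": [-175,-196,0],"twist": [0,0,0]},
    {"grip": 1,"travel": [-200,-224,0],"twist": [0,0,0]},
    {"grip": 1,"travel": [-225,-252,0],"twist": [0,0,0]},
    {"grip": 1,"travel": [-250,-280,0],"twist": [0,0,0]}
  ]
}}

```text
clock: 1.77
tcp_pos: [0.4479, 0.0106, 0.3402]
orientation: [[-0.905, 0.426, 0.0], [0.426, 0.905, 0.0], [0.0, 0.0, -1.0]]
wrist_force: [2.1, 0.5, -1.0]
gripper_width: 1.004
grip_force: 0.0
```

```bash
python3 - <<'E'
from h import *
o=ctrl.get_obs(); p=o["tcp_pos"]*1000
print(o["clock"],p,np.round(o["orientation"],3).tolist(),o["joint_positions"],totool([486-p[0],-122-p[1],340-p[2]]))
E
```

```text
1.7667 [447.85098392  10.64891775 340.21382496] [[-0.905, 0.426, 0.0], [0.426, 0.905, 0.0], [0.0, 0.0, -1.0]] [-1.31994201e+01 -1.90261349e+01  1.07408570e+02  6.20904887e-03
  9.16175162e+01 -7.79880695e+01] [ -91.  -103.8    0.2]
```

{"method": "play_rows", "body": {
  "plan": [
    {"grip": 1,"travel": [-25,-28,0],"twist": [0,0,0]},
    {"grip": 1,"travel": [-50,-56,0],"twist": [0,0,0]},
    {"grip": 1,"travel": [-75,-84,0],"twist": [0,0,0]},
    {"grip": 1,"travel": [-91,-105,0],"twist": [0,0,0]},
    {"grip": 1,"travel": [-91,-105,0],"twist": [0,0,0]},
    {"grip": 1,"travel": [-91,-105,0],"twist": [0,0,0]}
  ]
}}

```text
clock: 2.27
tcp_pos: [0.4853, -0.122, 0.3397]
orientation: [[-0.904, 0.428, -0.002], [0.428, 0.904, 0.001], [0.002, 0.0, -1.0]]
wrist_force: [-0.7, -0.4, -0.5]
gripper_width: 1.002
grip_force: 0.0
```

```bash
python3 - <<'E'
from h import *
o=ctrl.get_obs(); p,d=cams.camera("wrist"); k=cams.camera_params("wrist")
cv2.imwrite("pics/w1.png",p); K=np.array(k["mtx"]); H=np.array(k["hand_eye"]); print(o["tcp_pos"],K.tolist(),H.round(3).tolist())
v,u=np.mgrid[:384,:512]; x=(u-K[0,2]);y=(v-K[1,2]); r=np.hypot(x,y); th=r/K[0,0]; t=np.tan(np.minimum(th,1.5))*d/np.maximum(r,1e-6)
X=np.stack([x*t,-y*t,-d,np.ones_like(d)],-1)@H.T
W=X[...,:3]@o["orientation"].T+o["tcp_pos"]
m=(d>0)&(W[...,2]>.262)&(W[...,2]<.282)&(np.hypot(W[...,0]-.486,W[...,1]+.122)<.04)
print(m.sum(),cv2.minEnclosingCircle((W[m][:,:2]*1000).astype(np.float32)),W[m].mean(0), v[m].mean(),u[m].mean())
m=(d>0)&(W[...,2]>.18)&(W[...,2]<.195)&(np.hypot(W[...,0]-.501,W[...,1]+.191)<.09)
print(m.sum(),cv2.minAreaRect((W[m][:,:2]*1000).astype(np.float32)))
E
```

```text
[ 0.48530186 -0.12199094  0.33968292] [[297.3186396354542, 0.0, 255.69583708605165], [0.0, 297.3186396354542, 183.6853648534941], [0.0, 0.0, 1.0]] [[-0.0, 0.959, 0.285, 0.082], [1.0, 0.0, -0.001, 0.001], [-0.001, 0.285, -0.959, -0.179], [0.0, 0.0, 0.0, 1.0]]
716 ((487.2161865234375, -121.11622619628906), 13.687928199768066) [ 0.48568632 -0.12022477  0.27027529] 192.28212290502793 256.1815642458101
1439 ((503.68115234375, -188.01760864257812), (147.8511962890625, 50.60887908935547), 84.25260162353516)
```

View pics/w1.png

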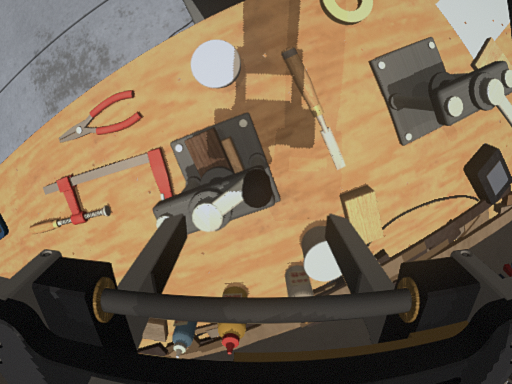

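The wrist view shows the knob top at about (257,188), midway between the fingers. It measures (487,-121) mm, as expected, so I'll go down and grip it.

{"method": "play_rows", "body": {
  "plan": [
    {"grip": 1,"travel": [0,1,30],"twist": [0,0,0]},
    {"grip": 1,"travel": [0,1,60],"twist": [0,0,0]},
    {"grip": 1,"travel": [0,1,85],"twist": [0,0,0]},
    {"grip": 1,"travel": [0,1,100],"twist": [0,0,0]},
    {"grip": 1,"travel": [0,1,107],"twist": [0,0,0]},
    {"grip": 1,"travel": [0,1,107],"twist": [0,0,0]}
  ]
}}

```text
clock: 2.82
tcp_pos: [0.485, -0.1187, 0.2319]
orientation: [[-0.906, 0.424, -0.003], [0.424, 0.906, 0.001], [0.003, 0.0, -1.0]]
wrist_force: [0.5, -0.0, -1.2]
gripper_width: 1.0
grip_force: 0.0
```

{"method": "play_rows", "body": {
  "plan": [
    {"grip": 0.6,"travel": [0,0,0],"twist": [0,0,0]},
    {"grip": 0.4,"travel": [0,0,0],"twist": [0,0,0]},
    {"grip": 0.15,"travel": [0,0,0],"twist": [0,0,0]},
    {"grip": 0.15,"travel": [0,0,0],"twist": [0,0,0]},
    {"grip": 0.15,"travel": [0,0,0],"twist": [0,0,0]},
    {"grip": 0.15,"travel": [0,0,0],"twist": [0,0,0]},
    {"grip": 0.15,"travel": [0,0,0],"twist": [0,0,0]},
    {"grip": 0.15,"travel": [0,0,0],"twist": [0,0,0]}
  ],
  "force": 20
}}

```text
clock: 3.48
tcp_pos: [0.486, -0.1204, 0.2335]
orientation: [[-0.905, 0.426, 0.0], [0.426, 0.905, -0.0], [-0.0, 0.0, -1.0]]
wrist_force: [1.1, 0.5, -0.3]
gripper_width: 0.467
grip_force: 0.0
```

```bash
cat > arc.py <<'E'
from h import *
import sys
# start angle, step (deg, clockwise), per-call rows, total turn; offsets in nominal tool axes (tool yaw constant)
R=np.array([[-.9048,.4258],[.4258,.9048]]); a0,tot,step=map(float,sys.argv[1:])
done=0
while done<tot-.1:
    rows=[]; s=np.deg2rad(a0-done); 
    for i in range(10):
        if done>=tot-.1: break
        done=min(done+step,tot); e=np.deg2rad(a0-done)
        rows.append(np.round(R.T@(70*np.array([np.cos(e)-np.cos(s),np.sin(e)-np.sin(s)]))).astype(int).tolist())
    print(done,rows)
E
python3 arc.py 102.3 526 12; python3 -c "
from h import *
o=ctrl.get_obs();print(o['orientation'].round(4).tolist(),o['tcp_pos'],o['wrist_force'],o['gripper_width'])"
```

```text
120.0 [[-12, 8], [-26, 13], [-41, 14], [-55, 13], [-69, 9], [-82, 2], [-93, -7], [-102, -19], [-109, -32], [-112, -46]]
240.0 [[0, -15], [2, -29], [8, -43], [16, -55], [27, -65], [39, -72], [53, -77], [68, -79], [82, -78], [96, -74]]
360.0 [[13, 7], [24, 16], [33, 28], [39, 41], [43, 56], [43, 70], [40, 85], [35, 98], [26, 110], [16, 120]]
480.0 [[-12, 8], [-26, 13], [-41, 14], [-55, 13], [-69, 9], [-82, 2], [-93, -7], [-102, -19], [-109, -32], [-112, -46]]
526.0 [[0, -15], [2, -29], [8, -43], [15, -53]]
[[-0.9048, 0.4259, 0.0001], [0.4259, 0.9048, -0.0], [-0.0001, 0.0, -1.0]] [ 0.48602138 -0.12042279  0.23351522] [ 1.10541991  0.50521948 -0.28650323] 0.467266330530141
```

Still closing; I'll give the fingers more time.

{"method": "play_rows", "body": {
  "plan": [
    {"grip": 0.15,"travel": [0,0,0],"twist": [0,0,0]},
    {"grip": 0.15,"travel": [0,0,0],"twist": [0,0,0]},
    {"grip": 0.15,"travel": [0,0,0],"twist": [0,0,0]},
    {"grip": 0.15,"travel": [0,0,0],"twist": [0,0,0]},
    {"grip": 0.15,"travel": [0,0,0],"twist": [0,0,0]},
    {"grip": 0.15,"travel": [0,0,0],"twist": [0,0,0]}
  ]
}}

```text
clock: 3.98
tcp_pos: [0.4858, -0.1208, 0.2334]
orientation: [[-0.905, 0.426, -0.001], [0.426, 0.905, -0.001], [0.0, -0.001, -1.0]]
wrist_force: [-2.2, -4.0, -0.4]
gripper_width: 0.295
grip_force: 20.0
```

Gripped: the opening is 27.7 mm. I'll start winding and watch the wrist force.

{"method": "play_rows", "body": {
  "plan": [
    {"grip": 0.15,"travel": [-12,8,0],"twist": [0,0,0]},
    {"grip": 0.15,"travel": [-26,13,0],"twist": [0,0,0]},
    {"grip": 0.15,"travel": [-41,14,0],"twist": [0,0,0]},
    {"grip": 0.15,"travel": [-55,13,0],"twist": [0,0,0]},
    {"grip": 0.15,"travel": [-69,9,0],"twist": [0,0,0]},
    {"grip": 0.15,"travel": [-82,2,0],"twist": [0,0,0]},
    {"grip": 0.15,"travel": [-93,-7,0],"twist": [0,0,0]},
    {"grip": 0.15,"travel": [-102,-19,0],"twist": [0,0,0]},
    {"grip": 0.15,"travel": [-109,-32,0],"twist": [0,0,0]},
    {"grip": 0.15,"travel": [-112,-46,0],"twist": [0,0,0]}
  ]
}}

```text
clock: 4.82
tcp_pos: [0.5681, -0.2099, 0.2334]
orientation: [[-0.905, 0.425, 0.0], [0.425, 0.905, 0.002], [0.001, 0.002, -1.0]]
wrist_force: [-1.8, 5.0, 2.1]
gripper_width: 0.292
grip_force: 20.0
```

{"method": "play_rows", "body": {
  "plan": [
    {"grip": 0.15,"travel": [0,-15,0],"twist": [0,0,0]},
    {"grip": 0.15,"travel": [2,-29,0],"twist": [0,0,0]},
    {"grip": 0.15,"travel": [8,-43,0],"twist": [0,0,0]},
    {"grip": 0.15,"travel": [16,-55,0],"twist": [0,0,0]},
    {"grip": 0.15,"travel": [27,-65,0],"twist": [0,0,0]},
    {"grip": 0.15,"travel": [39,-72,0],"twist": [0,0,0]},
    {"grip": 0.15,"travel": [53,-77,0],"twist": [0,0,0]},
    {"grip": 0.15,"travel": [68,-79,0],"twist": [0,0,0]},
    {"grip": 0.15,"travel": [82,-78,0],"twist": [0,0,0]},
    {"grip": 0.15,"travel": [96,-74,0],"twist": [0,0,0]}
  ]
}}

```text
clock: 5.65
tcp_pos: [0.4493, -0.2365, 0.2334]
orientation: [[-0.904, 0.427, 0.004], [0.427, 0.904, -0.002], [-0.005, 0.0, -1.0]]
wrist_force: [7.9, 1.4, -1.2]
gripper_width: 0.29
grip_force: 20.0
```

{"method": "play_rows", "body": {
  "plan": [
    {"grip": 0.15,"travel": [13,7,0],"twist": [0,0,0]},
    {"grip": 0.15,"travel": [24,16,0],"twist": [0,0,0]},
    {"grip": 0.15,"travel": [33,28,0],"twist": [0,0,0]},
    {"grip": 0.15,"travel": [39,41,0],"twist": [0,0,0]},
    {"grip": 0.15,"travel": [43,56,0],"twist": [0,0,0]},
    {"grip": 0.15,"travel": [43,70,0],"twist": [0,0,0]},
    {"grip": 0.15,"travel": [40,85,0],"twist": [0,0,0]},
    {"grip": 0.15,"travel": [35,98,0],"twist": [0,0,0]},
    {"grip": 0.15,"travel": [26,110,0],"twist": [0,0,0]},
    {"grip": 0.15,"travel": [16,120,0],"twist": [0,0,0]}
  ]
}}

```text
clock: 6.48
tcp_pos: [0.485, -0.121, 0.2334]
orientation: [[-0.905, 0.426, -0.002], [0.426, 0.905, -0.003], [0.001, -0.003, -1.0]]
wrist_force: [-3.4, -4.7, 0.4]
gripper_width: 0.29
grip_force: 20.0
```

{"method": "play_rows", "body": {
  "plan": [
    {"grip": 0.15,"travel": [-12,8,0],"twist": [0,0,0]},
    {"grip": 0.15,"travel": [-26,13,0],"twist": [0,0,0]},
    {"grip": 0.15,"travel": [-41,14,0],"twist": [0,0,0]},
    {"grip": 0.15,"travel": [-55,13,0],"twist": [0,0,0]},
    {"grip": 0.15,"travel": [-69,9,0],"twist": [0,0,0]},
    {"grip": 0.15,"travel": [-82,2,0],"twist": [0,0,0]},
    {"grip": 0.15,"travel": [-93,-7,0],"twist": [0,0,0]},
    {"grip": 0.15,"travel": [-102,-19,0],"twist": [0,0,0]},
    {"grip": 0.15,"travel": [-109,-32,0],"twist": [0,0,0]},
    {"grip": 0.15,"travel": [-112,-46,0],"twist": [0,0,0]}
  ]
}}

```text
clock: 7.32
tcp_pos: [0.5679, -0.2101, 0.2334]
orientation: [[-0.905, 0.425, 0.001], [0.425, 0.905, 0.001], [-0.0, 0.002, -1.0]]
wrist_force: [0.0, 5.7, 1.1]
gripper_width: 0.293
grip_force: 20.0
```

{"method": "play_rows", "body": {
  "plan": [
    {"grip": 0.15,"travel": [0,-15,0],"twist": [0,0,0]},
    {"grip": 0.15,"travel": [2,-29,0],"twist": [0,0,0]},
    {"grip": 0.15,"travel": [8,-43,0],"twist": [0,0,0]},
    {"grip": 0.15,"travel": [15,-53,0],"twist": [0,0,0]},
    {"grip": 0.15,"travel": [15,-53,0],"twist": [0,0,0]},
    {"grip": 0.15,"travel": [15,-53,0],"twist": [0,0,0]}
  ]
}}

```text
clock: 7.82
tcp_pos: [0.5303, -0.2528, 0.2335]
orientation: [[-0.904, 0.427, -0.002], [0.427, 0.904, -0.003], [0.0, -0.003, -1.0]]
wrist_force: [-1.6, -2.9, -0.1]
gripper_width: 0.29
grip_force: 20.0
```

{"method": "play_rows", "body": {
  "plan": [
    {"grip": 0.4,"travel": [0,0,0],"twist": [0,0,0]},
    {"grip": 0.6,"travel": [0,0,0],"twist": [0,0,0]},
    {"grip": 0.7,"travel": [0,0,0],"twist": [0,0,0]},
    {"grip": 0.7,"travel": [0,0,0],"twist": [0,0,0]},
    {"grip": 0.7,"travel": [0,0,0],"twist": [0,0,0]},
    {"grip": 0.7,"travel": [0,0,0],"twist": [0,0,0]}
  ]
}}

```text
clock: 8.32
tcp_pos: [0.5318, -0.2511, 0.2335]
orientation: [[-0.905, 0.425, 0.0], [0.425, 0.905, -0.0], [-0.0, -0.0, -1.0]]
wrist_force: [0.2, 0.5, 0.7]
gripper_width: 0.677
grip_force: 0.0
```

{"method": "play_rows", "body": {
  "plan": [
    {"grip": 0.7,"travel": [0,0,-15],"twist": [0,0,0]},
    {"grip": 0.7,"travel": [0,0,-40],"twist": [0,0,0]},
    {"grip": 0.7,"travel": [0,0,-70],"twist": [0,0,0]},
    {"grip": 0.7,"travel": [0,0,-100],"twist": [0,0,0]},
    {"grip": 0.7,"travel": [0,0,-130],"twist": [0,0,0]},
    {"grip": 0.7,"travel": [0,0,-140],"twist": [0,0,0]},
    {"grip": 0.7,"travel": [0,0,-140],"twist": [0,0,0]}
  ]
}}

```text
clock: 8.9
tcp_pos: [0.5327, -0.2519, 0.3769]
orientation: [[-0.905, 0.426, 0.005], [0.426, 0.905, -0.004], [-0.006, -0.001, -1.0]]
wrist_force: [-0.2, -0.8, -0.4]
gripper_width: 0.702
grip_force: 0.0
```

```bash
python3 - <<'E'
from h import *
p,W=cloud("scene"); cv2.imwrite("pics/end.png",cv2.resize(p[150:325,235:385],None,fx=3,fy=3,interpolation=cv2.INTER_CUBIC))
r=np.hypot(W[...,0]-.501,W[...,1]+.191)
for z in np.arange(.066,.15,.004):
    k=(r<.034)&(abs(W[...,2]-z)<.002)
    if k.sum(): print(round(z*1000),k.sum(),np.round(np.percentile(r[k]*1000,[5,50,95])))
k=(W[...,2]>.24)&(W[...,2]<.285)&(r<.1); print(k.sum(),np.nanmean(W[k],0))
W0=np.load("scene.npy")
for A in (W0,W):
    k=(A[...,2]>.062)&(A[...,2]<.076)&(np.hypot(A[...,0]-.43,A[...,1]+.19)<.05); print("board",k.sum(),np.nanmean(A[k],0).round(3),A[k].min(0).round(3),A[k].max(0).round(3))
E
```

```text
66 12 [26. 29. 31.]
70 67 [26. 30. 34.]
74 36 [26. 27. 31.]
78 39 [21. 27. 31.]
82 197 [15. 24. 30.]
86 19 [13. 15. 22.]
90 18 [12. 15. 18.]
94 23 [13. 15. 18.]
98 17 [13. 15. 18.]
102 43 [ 9. 14. 18.]
106 28 [ 8. 11. 17.]
110 1 [9. 9. 9.]
114 15 [12. 14. 17.]
118 43 [ 9. 13. 17.]
122 21 [ 8. 10. 16.]
126 18 [ 7.  9. 12.]
130 10 [ 8.  9. 12.]
134 17 [ 8.  9. 13.]
138 14 [ 7. 10. 12.]
142 10 [ 7. 10. 13.]
146 12 [ 8.  9. 12.]
242 [ 0.5229087  -0.25368095  0.25965005]
board 494 [ 0.445 -0.191  0.069] [ 0.417 -0.216  0.062] [ 0.479 -0.164  0.072]
board 497 [ 0.446 -0.191  0.069] [ 0.418 -0.216  0.062] [ 0.478 -0.164  0.076]
```

View pics/end.png

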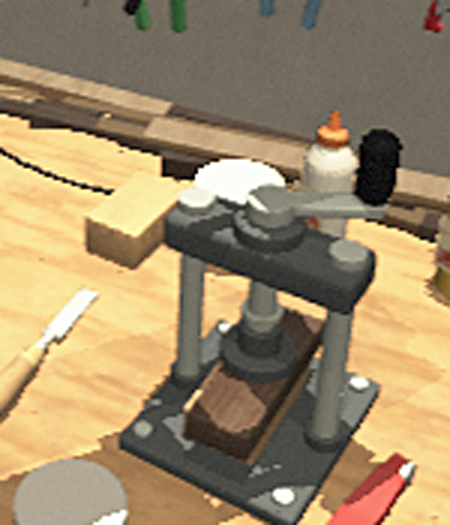

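The final picture shows the foot at about (258,350) bearing on the walnut strip, with the boards unmoved. The knob is released at (378,165), about 528° on from the start.

```bash
python3 -c "
from plant import workorder
print(workorder.close_job())"
```

```text
the job is handed in; nothing more can be done
None
```

I wound the loaded press about 528° clockwise, which by calculation is half a turn past contact (about 12 mm on the foot spring), then released the crank and handed the job in. The last camera check showed the foot on the boards and the boards within about 1 mm of their start. I never went near the empty press's crank, and no verdict came back.

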